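Slide the dosing cup back over the softener bottle's closed lid

TASK

Put the small dosing cup back on the white bottle: slide it, mouth down as it stands, over the bottle's closed flip-top lid, and keep hold of it until its rim is fully down on the bottle's shoulder, then let go. Leave the bottle standing upright and do not shift the other things on the bench.

Things in the scene. Friction and masses are not known exactly. Their poses are not given: they have to be found in the camera images.
- cup: the dosing cup: the smaller of the two white plastic cups standing mouth down. 72 mm tall, straight outside 56 mm in diameter, with a 10 mm tall flared bead at the mouth 62 mm in diameter; walls 3 mm; inside 50 mm in diameter (56 mm at the mouth), 68 mm deep. About 45 g. Origin: centre of the mouth's rim plane, on the bench at the start; z points up to the closed end.
- bottle: loose, full, round white plastic bottle with a paper band, about 0.95 kg: body 96 mm in diameter, 100 mm tall, then sloping in to a level shoulder 76 mm in diameter at 120 mm; on it stands the closed flip-top lid, 45 mm in diameter and 52 mm tall, narrowing to 39 mm at its top. Origin: centre of the underside; z up.
- shoulder (a point): on the bottle's axis, at the level of the shoulder (120 mm above its underside), where the cup's rim comes to rest; z up
- lid_top (a point): centre of the top of the bottle's closed lid, 172 mm above its underside
- tumbler: bystander: larger white plastic cup, mouth down, 95 mm tall, 82 mm in diameter at the mouth, 68 mm at the top. Origin: centre of its underside (mouth).
- brush: bystander: blue scrub brush, 150 x 60 x 66 mm, long side along x, arched handle on top. Origin: centre of its underside.
- soap_dish: bystander: grey soap dish with a bar of soap, 85 x 120 mm, 27 mm tall. Origin: centre of its underside.
- dipper: bystander: green dipper, 130 mm in diameter, 85 mm tall, with a flat handle along its x to 172 mm from its axis. Origin: centre of the underside of its round part.
- pin_tub: bystander: grey tub 132 mm in diameter, 65 mm tall, with six yellow clothespins on its rim up to 112 mm. Origin: centre of its underside.
- jar: bystander: glass jar with a steel cap, 68 mm in diameter, 100 mm tall. Origin: centre of its underside.
Things that resemble listed ones, but are neither listed nor needed, are in the scene too. Leave any purple look-alike of the cup alone.

How it is judged:
By the outcome, as a careful person would: the job done as asked, in the order asked, and still so for the second after the job is handed in, with the robot touching nothing.
It also fails if it takes over 38 s, if anything falls off the work surface, if the arm or the gripper's body presses on something with over 40 N, if the wrist force passes 120 N, or if a joint passes its speed limit or range.

ROBOT

A 6-joint arm with a two-finger parallel gripper is mounted at the origin on the work surface. World frame = base frame: x ahead of the robot, y to its left, z up, the work surface at z = 0. Lengths are in m, angles in rad, forces in N, time in s.
With the tool pointing down it reaches from about 0.4 to 0.825 m from the base axis. Payload 7 kg.
Tool frame: the origin (TCP) lies at the very end of the fingers, on their centre line; the grasp point (between the pads) lies 19 mm behind it; z points along the fingers, y is the line along which they close (so a half turn about z gives the same grasp; the last joint's range is limited). The gripper opens to 88 mm and grips with 3 to 60 N. Pads are 19 mm wide; open, the fingers measure 130 mm over their backs; the gripper's body (78 mm by 193 mm) begins 47 mm behind the grasp point.
Start: joints at [-0.909, 0.359, 0.012, 0, -1.224, -0.288], TCP at [0.246, -0.628, 0.227] pointing down, gripper open.
Joint ranges: [-3.07, 3.07], [-1.43, 2.12], [-1.02, 1.25], [-3.03, 1.67], [-3.05, -0], [-3.03, 3.03]. Speed limits (rad/s): [2.39, 2.39, 3.01, 3.14, 3.14, 3.14].

INTERFACE

Orientations are given as [roll, pitch, yaw] about the fixed x, y, z axes, in that order (R = Rz(yaw) Ry(pitch) Rx(roll)).
In Python, from station import * gives the robot as it stands.
- The arm moves only by the tool servo_tool, never from a script. Its argument "moves" is a list of rows, each an object of numbers: "jaw": the opening, from 0 (shut) to 1 (fully open); "dx", "dy", "dz": the shift along the world's x, y, z in m; "roll": the turn about the world's z in degrees. A call has exactly 10 rows; each row shifts and turns the commanded pose from where the row before left it; what a row does not reach is not made up. A row lasts 1/8 s, in which the tool goes at most 62.5 mm and 10.7 degrees, less where a joint would pass 70% of its speed; a pose out of reach is approached as far as the arm can. A call with a gripper value outside its range is refused whole. The fingers move at their own pace and stop on an object; "newtons" is the grip in N (left out, the last holds). Time passes only in rows, so rows that do not move let the fingers close, or fill a call up. It gives the time, the measured TCP pose, the force, the opening and the grip force at its end, in the units of the state.
- get_state(): the state, without advancing time (a new reading comes with each control period).
- grab_frame(name): name is "side" or "top"; returns (picture, depth): 400x640x3 uint8, red, green, blue; 400x640 float32, m along the optical axis (not along the pixel's ray), 0 where there is no reading.
- calibration(name): a dict with "intrinsics" (3x3 intrinsics, pixels), "R" (3x3) and "t" (3): a world point X has camera coordinates R X + t. Camera axes: x right, y down, z forward; pixel columns grow to the right and rows downward; lengths in m; the calibration is good to about 2 mm. A picture is of the moment at which its call begins. calibration takes no time and is no camera call.
- job_done(): hands the job in; it is judged then, once.
The state is a dict: "t": time; "q": joint angles; "qd": joint speeds; "joint_efforts": joint torques, N m; "eef_pos": TCP position; "ee_rot": TCP orientation; "force": force on the tool from outside, world axes, zero at the start; "moment": the same for the moment, N m; "width": finger opening in m; "gripper_force": force on a finger pad.
Only numpy, scipy, OpenCV 4.12 (cv2) and the standard library are available. Lean on these libraries where they do the work, as an engineer would, in place of code of your own. Each camera call takes 0.05 s, during which the arm holds its last target. There are 200 camera calls.

## Working session

There is one attempt and no reset: what is moved stays moved. The work goes in short steps, Python scripts to look and compute and a tool call to move; the robot and the scene stay as the last step left them, time stands still between calls to the robot, and variables do not carry over. Pictures are saved under pics/ and viewed, at most 10 in all, crops included, and the job is handed in when it is done.

Besides the shell and the picture viewer there is one more tool, called after ">>>" as a command line: name --argument value ..., lists and objects as JSON in quotes. servo_tool: Moves the arm, as the interface text tells. Its arguments: {"type":"object","properties":{"moves":{"type":"array","items":{"type":"object","properties":{"jaw":{"type":"number"},"dx":{"type":"number"},"dy":{"type":"number"},"dz":{"type":"number"},"roll":{"type":"number"}}}},"newtons":{"type":"number"}},"required":["moves"]}

```bash
mkdir -p pics
cat > h.py <<'E'
from station import *
import numpy as np, cv2
def cloud(name):
    im,d=grab_frame(name); c=calibration(name); K=np.array(c["intrinsics"]);R=np.array(c["R"]);t=np.array(c["t"])
    v,u=np.mgrid[:400,:640]
    P=np.stack([(u-K[0,2])/K[0,0]*d,(v-K[1,2])/K[1,1]*d,d],-1)
    W=(P-t)@R; W[d==0]=np.nan
    return im,d,W
def save(n,im): cv2.imwrite("pics/"+n,im[...,::-1])
E
python3 - <<'E'
from h import *
o=[]
for n in("top","side"):
    im,d,W=cloud(n); save(n+"0.png",im); np.savez("/tmp/"+n,im=im,W=W)
    c=calibration(n);print(n,-np.array(c["R"]).T@np.array(c["t"]),np.array(c["R"])[2])
s=get_state();print(s)
E
```

```text
top [ 0.38735185 -0.01958387  1.34561206] [ 0.09039667  0.00838359 -0.99587055]
side [-0.33631009  0.8777107   0.79746161] [ 0.60332341 -0.64218973 -0.47285643]
{'t': 0.1, 'q': array([-9.08866197e-01,  3.59310767e-01,  1.11466286e-02, -3.03525678e-04,
       -1.22410311e+00, -2.88144291e-01]), 'qd': array([-0.00170663, -0.00225968,  0.00066554,  0.00081644,  0.00049564,
        0.00149222]), 'joint_efforts': array([ 3.48651702e-04, -5.84162843e+01,  2.93752706e+01,  7.01545045e+00,
        1.01451343e-02, -4.51615892e-05]), 'eef_pos': array([ 0.24630966, -0.62798164,  0.22571851]), 'ee_rot': array([ 3.14010129e+00, -1.44448031e-04, -2.76791005e+00]), 'force': array([-0.36211618,  0.37918745,  0.02363077]), 'moment': array([ 0.00249423,  0.02623409, -0.02765149]), 'gripper_force': 0.0, 'width': 0.0878180930254281}
```

View pics/top0.png

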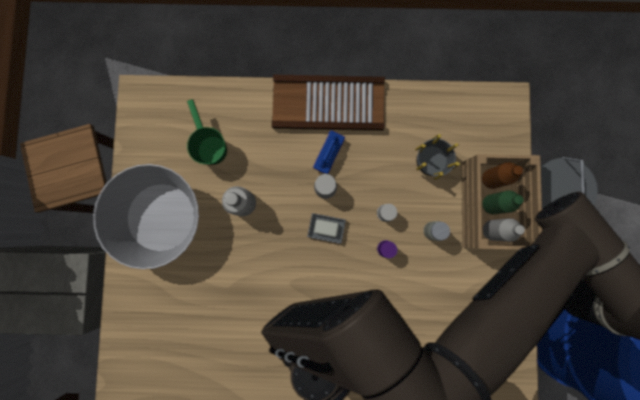

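View pics/side0.png

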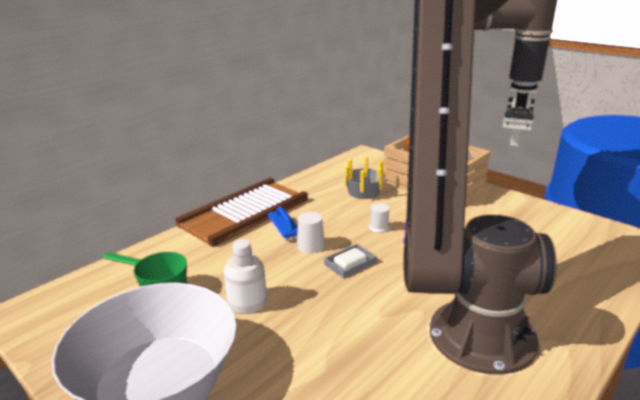

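The top view shows the bottle at (238,200). There are three pale round candidates for the cup: (326,184), (388,212) and (438,231), plus a purple look-alike at (388,249). In the side view the larger cup is at (310,232) and the smaller one at (380,217). The candidate at top (388,212) looks like the dosing cup, and I'll check it by size and height.

Run:
```python
from h import *
T=np.load("/tmp/top.npz");S=np.load("/tmp/side.npz")
W=T["W"];im=T["im"]
def fit(W,u0,v0,r,lo,hi,l):
    m=np.zeros(W.shape[:2],bool);m[v0-r:v0+r,u0-r:u0+r]=1
    p=W[m&(W[...,2]>lo)&(W[...,2]<hi)]
    if len(p)<6: print(l,len(p));return
    uv=np.argwhere(m&(W[...,2]>lo)&(W[...,2]<hi))
    (cx,cy),rr=cv2.minEnclosingCircle(p[:,:2].astype(np.float32))
    print(l,len(p),"med",np.median(p,0).round(4),"circ",round(cx,4),round(cy,4),"d",round(2*rr,4),"zmax",p[:,2].max().round(4))
for l,u,v,lo,hi in [("cupTop",388,212,.06,.09),("tumbler",326,184,.085,.11),("jar",438,231,.09,.12),("purple",388,249,.055,.09),("lid",236,196,.16,.19),("shoulder",238,200,.11,.13),("body",238,200,.09,.13)]:
    fit(W,u,v,24,lo,hi,l)
for l,u,v,lo,hi in [("S cupall",380,217,.02,.055),("S cuptop",380,217,.065,.09),("S lid",242,250,.165,.19),("S lidside",242,250,.13,.165),("S body",242,280,.02,.09),("tum",310,232,.085,.12)]:
    fit(S["W"],u,v,24,lo,hi,l)
a=cv2.resize(im[150:280,200:470],None,fx=2.9,fy=2.9,interpolation=2)
b=cv2.resize(S["im"][180:320,200:420],None,fx=2,fy=2,interpolation=2)
c=np.zeros((580,783,3),np.uint8);c[:300]=a[:300,:783];c[300:580,:440]=b
save("crop.png",c)
```

```text
cupTop 222 med [ 0.4599 -0.2272  0.0716] circ 0.4611 -0.2276 d 0.0564 zmax 0.0784
tumbler 337 med [ 0.5462 -0.0148  0.0947] circ 0.5467 -0.0143 d 0.0686 zmax 0.1008
jar 279 med [ 0.4023 -0.3922  0.099 ] circ 0.4023 -0.3922 d 0.0605 zmax 0.1057
purple 233 med [ 0.3366 -0.2283  0.0715] circ 0.3361 -0.2288 d 0.056 zmax 0.0778
lid 141 med [0.4855 0.2745 0.1714] circ 0.4853 0.2756 d 0.0413 zmax 0.1775
shoulder 351 med [0.482  0.2666 0.119 ] circ 0.486 0.2757 d 0.0897 zmax 0.126
body 486 med [0.4791 0.2624 0.1171] circ 0.4858 0.2763 d 0.0973 zmax 0.126
S cupall 219 med [ 0.4536 -0.2093  0.0344] circ 0.535 -0.2758 d 0.2404 zmax 0.0549
S cuptop 172 med [ 0.4618 -0.2221  0.0732] circ 0.465 -0.2289 d 0.066 zmax 0.0789
S lid 168 med [0.4831 0.2807 0.1732] circ 0.4877 0.2776 d 0.0423 zmax 0.1767
S lidside 252 med [0.4731 0.2893 0.1494] circ 0.4868 0.2775 d 0.046 zmax 0.165
S body 858 med [0.4512 0.3031 0.0598] circ 0.4852 0.2791 d 0.0967 zmax 0.09
tum 308 med [ 0.5445 -0.0079  0.0966] circ 0.5501 -0.011 d 0.0787 zmax 0.1019
```

View pics/crop.png

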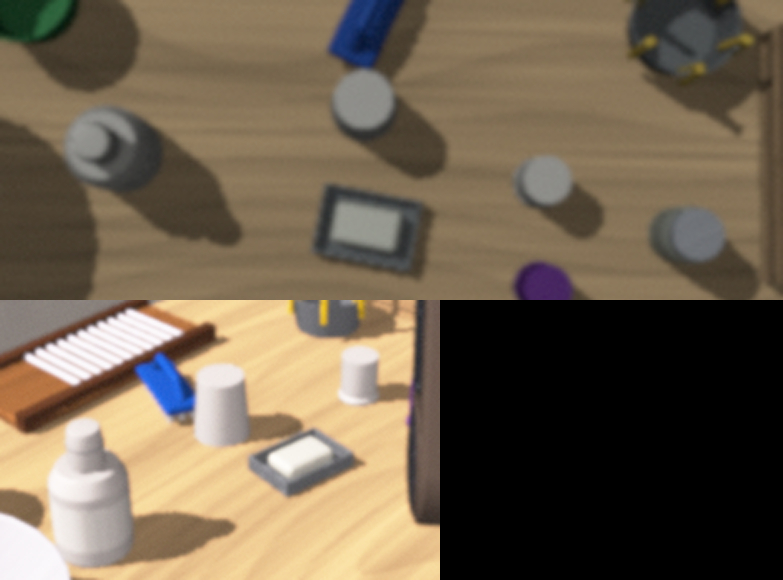

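The dosing cup is the white one at top (388,212): its top measures 56 mm across at z 0.072, and the flared bead shows. The one at (326,184) is 68 mm across and 95 mm high, so it is the tumbler. The one at (438,231) is 100 mm high, so it is the jar. Next I check the clearance around the bottle.

Run:
```python
from h import *
W=np.load("/tmp/top.npz")["W"];S=np.load("/tmp/side.npz")["W"]
for W in(W,S):
  m=(W[...,2]>.12)&(W[...,2]<.5)&(W[...,0]>0.2)&(W[...,0]<.8)&(W[...,1]>-.1)&(W[...,1]<.7)
  q=W[m];q=q[np.hypot(q[:,0]-.486,q[:,1]-.277)>.06]
  r=np.hypot(q[:,0]-.486,q[:,1]-.277);i=np.argsort(r)[:400:40]
  print(len(q),np.c_[q[i],r[i]].round(3).tolist(),q.min(0),q.max(0))
```

```text
416 [[0.472, 0.4, 0.121, 0.124], [0.543, 0.439, 0.121, 0.172], [0.58, 0.503, 0.123, 0.245], [0.268, 0.51, 0.121, 0.319], [0.202, 0.035, 0.359, 0.373], [0.209, 0.026, 0.433, 0.373], [0.218, 0.015, 0.429, 0.375], [0.211, 0.02, 0.363, 0.376], [0.23, -0.004, 0.444, 0.38], [0.557, 0.669, 0.121, 0.398]] [ 0.20013435 -0.02425722  0.1200046 ] [0.59612471 0.69934451 0.49940134]
762 [[0.461, 0.397, 0.121, 0.123], [0.49, 0.407, 0.123, 0.13], [0.515, 0.419, 0.122, 0.145], [0.379, 0.405, 0.123, 0.167], [0.56, 0.454, 0.123, 0.192], [0.332, 0.427, 0.121, 0.215], [0.314, 0.445, 0.121, 0.241], [0.593, 0.525, 0.121, 0.27], [0.597, 0.551, 0.12, 0.296], [0.273, 0.511, 0.123, 0.317]] [ 0.20037283 -0.00420189  0.12000418] [0.60097205 0.69982739 0.4992043 ]
```

>>> servo_tool --moves '[{"dx": 0.043, "dy": 0.045, "roll": -5, "jaw": 1}, {"dx": 0.043, "dy": 0.045, "roll": -5, "jaw": 1}, {"dx": 0.043, "dy": 0.045, "roll": -5, "jaw": 1}, {"dx": 0.043, "dy": 0.045, "roll": -6.4, "jaw": 1}, {"dx": 0.042, "dy": 0.045, "jaw": 1}, {"dy": 0.045, "jaw": 1}, {"dy": 0.045, "jaw": 1}, {"dy": 0.045, "jaw": 1}, {"dy": 0.0405, "jaw": 1}, {"jaw": 1}]' --newtons 15

```text
$.moves[0]: bad value
```

>>> servo_tool --moves '[{"dx": 0.043, "dy": 0.045, "dz": 0, "roll": -5, "jaw": 1}, {"dx": 0.043, "dy": 0.045, "dz": 0, "roll": -5, "jaw": 1}, {"dx": 0.043, "dy": 0.045, "dz": 0, "roll": -5, "jaw": 1}, {"dx": 0.043, "dy": 0.045, "dz": 0, "roll": -6.4, "jaw": 1}, {"dx": 0.042, "dy": 0.045, "dz": 0, "roll": 0, "jaw": 1}, {"dx": 0, "dy": 0.045, "dz": 0, "roll": 0, "jaw": 1}, {"dx": 0, "dy": 0.045, "dz": 0, "roll": 0, "jaw": 1}, {"dx": 0, "dy": 0.045, "dz": 0, "roll": 0, "jaw": 1}, {"dx": 0, "dy": 0.04, "dz": 0, "roll": 0, "jaw": 1}, {"dx": 0, "dy": 0, "dz": 0, "roll": 0, "jaw": 1}]' --newtons 15

```text
t: 1.35
eef_pos: [0.4603, -0.2263, 0.2267]
ee_rot: [3.141, 0.0, -3.138]
force: [-0.2, 0.6, -0.4]
width: 0.0875
gripper_force: 0.0
```

>>> servo_tool --moves '[{"dx": 0, "dy": -0.001, "dz": -0.04, "roll": 0, "jaw": 1}, {"dx": 0, "dy": 0, "dz": -0.04, "roll": 0, "jaw": 1}, {"dx": 0, "dy": 0, "dz": -0.04, "roll": 0, "jaw": 1}, {"dx": 0, "dy": 0, "dz": -0.04, "roll": 0, "jaw": 1}, {"dx": 0, "dy": 0, "dz": -0.024, "roll": 0, "jaw": 1}, {"dx": 0, "dy": 0, "dz": -0.01, "roll": 0, "jaw": 1}, {"dx": 0, "dy": 0, "dz": 0, "roll": 0, "jaw": 0.7}, {"dx": 0, "dy": 0, "dz": 0, "roll": 0, "jaw": 0.5}, {"dx": 0, "dy": 0, "dz": 0, "roll": 0, "jaw": 0.5}, {"dx": 0, "dy": 0, "dz": 0, "roll": 0, "jaw": 0.5}]' --newtons 15

```text
t: 2.6
eef_pos: [0.461, -0.2295, 0.0334]
ee_rot: [-3.141, 0.002, -3.141]
force: [-0.2, 0.2, 4.1]
width: 0.0561
gripper_force: 15.0
```

>>> servo_tool --moves '[{"dx": 0, "dy": 0, "dz": 0.01, "roll": 0, "jaw": 0.5}, {"dx": 0, "dy": 0, "dz": 0.02, "roll": 0, "jaw": 0.5}, {"dx": 0, "dy": 0, "dz": 0.04, "roll": 0, "jaw": 0.5}, {"dx": 0, "dy": 0, "dz": 0.05, "roll": 0, "jaw": 0.5}, {"dx": 0, "dy": 0, "dz": 0.05, "roll": 0, "jaw": 0.5}, {"dx": 0, "dy": 0, "dz": 0.04, "roll": 0, "jaw": 0.5}, {"dx": 0, "dy": 0, "dz": 0.02, "roll": 0, "jaw": 0.5}, {"dx": 0, "dy": 0, "dz": 0.01, "roll": 0, "jaw": 0.5}, {"dx": 0, "dy": 0, "dz": 0, "roll": 0, "jaw": 0.5}, {"dx": 0, "dy": 0, "dz": 0, "roll": 0, "jaw": 0.5}]' --newtons 15

```text
t: 3.85
eef_pos: [0.4599, -0.2292, 0.2715]
ee_rot: [3.141, -0.002, -3.141]
force: [-0.2, 0.1, -1.0]
width: 0.0556
gripper_force: 15.0
```

>>> servo_tool --moves '[{"dx": 0.003, "dy": 0.03, "dz": 0, "roll": 0, "jaw": 0.5}, {"dx": 0.003, "dy": 0.05, "dz": 0, "roll": 0, "jaw": 0.5}, {"dx": 0.003, "dy": 0.05, "dz": 0, "roll": 0, "jaw": 0.5}, {"dx": 0.003, "dy": 0.05, "dz": 0, "roll": 0, "jaw": 0.5}, {"dx": 0.003, "dy": 0.05, "dz": 0, "roll": 0, "jaw": 0.5}, {"dx": 0.003, "dy": 0.05, "dz": 0, "roll": 0, "jaw": 0.5}, {"dx": 0.003, "dy": 0.05, "dz": 0, "roll": 0, "jaw": 0.5}, {"dx": 0.003, "dy": 0.04, "dz": 0, "roll": 0, "jaw": 0.5}, {"dx": 0, "dy": 0.03, "dz": 0, "roll": 0, "jaw": 0.5}, {"dx": 0, "dy": 0, "dz": 0, "roll": 0, "jaw": 0.5}]' --newtons 15

```text
t: 5.1
eef_pos: [0.484, 0.1722, 0.271]
ee_rot: [-3.14, -0.002, -3.139]
force: [-0.2, -0.5, -0.5]
width: 0.0559
gripper_force: 15.0
```

Run:
```python
from h import *
p=get_state()["eef_pos"];print(p)
im,d,W=cloud("side")
c=calibration("side");K=np.array(c["intrinsics"]);R=np.array(c["R"]);t=np.array(c["t"])
def px(X):
    q=K@(R@np.array(X)+t);return (q[:2]/q[2]).round(1)
print("rim px",px([p[0],p[1],p[2]-.033]),"lid px",px([.486,.277,.172]))
from scipy.optimize import least_squares
def circ(lo,hi,cx,cy,l,rad=None):
    m=(W[...,2]>lo)&(W[...,2]<hi)&(np.hypot(W[...,0]-cx,W[...,1]-cy)<.04);q=W[m][:,:2]
    f=least_squares(lambda a:np.hypot(q[:,0]-a[0],q[:,1]-a[1])-a[2],[cx,cy,.025],loss="soft_l1",f_scale=.001).x
    print(l,len(q),f.round(4))
z=p[2]-.033
m=(np.hypot(W[...,0]-p[0],W[...,1]-p[1])<.036)&(W[...,2]<p[2]-.005);print("cup z min",np.nanpercentile(W[m][:,2],[1,3,10]),"expected",z)
circ(z+.015,z+.03,p[0],p[1],"cup side(.028)")
circ(z,z+.009,p[0],p[1],"bead(.031)")
circ(.125,.14,.486,.277,"lid low(.0225)")
circ(.03,.09,.486,.277,"body(.048)") 
m=(W[...,2]>.03)&(W[...,2]<.09)&(np.hypot(W[...,0]-.486,W[...,1]-.277)<.06);q=W[m]
print(least_squares(lambda a:np.hypot(q[:,0]-a[0],q[:,1]-a[1])-.048,[.486,.277],loss="soft_l1",f_scale=.001).x)
u,v=px([.486,.23,.2]).astype(int)
save("carry.png",cv2.resize(im[v-110:v+90,u-100:u+120],None,fx=2.8,fy=2.8,interpolation=2))
```

```text
[0.48402295 0.1721948  0.27101844]
rim px [273.7 203. ] lid px [241.3 243.9]
cup z min [-0.00138555 -0.00073762  0.00030232] expected 0.23801844333948738
cup side(.028) 133 [0.4876 0.1737 0.0275]
bead(.031) 80 [0.4874 0.174  0.03  ]
lid low(.0225) 103 [0.4893 0.2761 0.0219]
body(.048) 1 [0.4788 0.2783 0.0323]
[0.48967665 0.27616925]
```

View pics/carry.png

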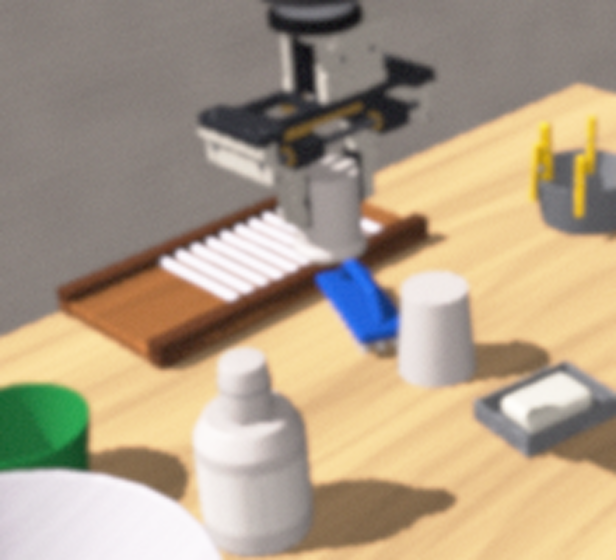

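The picture shows the cup held upright at about (330,215), with the bottle lid at (243,370). The side view puts the lid at (+2, +102) mm from the cup, and the top view agrees.

>>> servo_tool --moves '[{"dx": 0.0015, "dy": 0.02, "dz": 0, "roll": 0, "jaw": 0.5}, {"dx": 0, "dy": 0.03, "dz": 0, "roll": 0, "jaw": 0.5}, {"dx": 0, "dy": 0.03, "dz": 0, "roll": 0, "jaw": 0.5}, {"dx": 0, "dy": 0.015, "dz": 0, "roll": 0, "jaw": 0.5}, {"dx": 0, "dy": 0.0075, "dz": 0, "roll": 0, "jaw": 0.5}, {"dx": 0, "dy": 0, "dz": 0, "roll": 0, "jaw": 0.5}, {"dx": 0, "dy": 0, "dz": -0.02, "roll": 0, "jaw": 0.5}, {"dx": 0, "dy": 0, "dz": -0.02, "roll": 0, "jaw": 0.5}, {"dx": 0, "dy": 0, "dz": -0.013, "roll": 0, "jaw": 0.5}, {"dx": 0, "dy": 0, "dz": 0, "roll": 0, "jaw": 0.5}]' --newtons 15

```text
t: 6.4
eef_pos: [0.4857, 0.2723, 0.2189]
ee_rot: [-3.14, -0.001, 3.141]
force: [0.2, -1.2, 0.1]
width: 0.0553
gripper_force: 15.0
```

Run:
```python
from h import *
from scipy.optimize import least_squares
p=get_state()["eef_pos"];print(p); im,d,W=cloud("side"); z=p[2]-.033
def circ(lo,hi,r,l):
    m=(W[...,2]>lo)&(W[...,2]<hi)&(np.hypot(W[...,0]-p[0],W[...,1]-p[1])<r+.012);q=W[m]
    f=least_squares(lambda a:np.hypot(q[:,0]-a[0],q[:,1]-a[1])-r,p[:2],loss="soft_l1",f_scale=.001).x
    print(l,len(q),f.round(4))
circ(z+.015,z+.03,.028,"cup");circ(z+.001,z+.009,.031,"bead");circ(.125,.14,.0225,"lid");circ(.03,.09,.048,"body")
```

```text
[0.48567632 0.27233726 0.21889928]
cup 136 [0.4897 0.2735]
bead 92 [0.4901 0.2731]
lid 103 [0.4902 0.2758]
body 831 [0.4897 0.2761]
```

>>> servo_tool --moves '[{"dx": 0, "dy": 0.0024, "dz": 0, "roll": 0, "jaw": 0.5}, {"dx": 0, "dy": 0, "dz": 0, "roll": 0, "jaw": 0.5}, {"dx": 0, "dy": 0, "dz": -0.006, "roll": 0, "jaw": 0.5}, {"dx": 0, "dy": 0, "dz": -0.006, "roll": 0, "jaw": 0.5}, {"dx": 0, "dy": 0, "dz": -0.006, "roll": 0, "jaw": 0.5}, {"dx": 0, "dy": 0, "dz": -0.006, "roll": 0, "jaw": 0.5}, {"dx": 0, "dy": 0, "dz": -0.005, "roll": 0, "jaw": 0.5}, {"dx": 0, "dy": 0, "dz": -0.005, "roll": 0, "jaw": 0.5}, {"dx": 0, "dy": 0, "dz": 0, "roll": 0, "jaw": 0.5}, {"dx": 0, "dy": 0, "dz": 0, "roll": 0, "jaw": 0.5}]' --newtons 15

```text
t: 7.7
eef_pos: [0.486, 0.2756, 0.1857]
ee_rot: [3.142, 0.0, -3.141]
force: [-1.0, 0.1, -0.5]
width: 0.0559
gripper_force: 15.0
```

>>> servo_tool --moves '[{"dx": 0, "dy": -0.0005, "dz": -0.004, "roll": 0, "jaw": 0.5}, {"dx": 0, "dy": 0, "dz": -0.005, "roll": 0, "jaw": 0.5}, {"dx": 0, "dy": 0, "dz": -0.005, "roll": 0, "jaw": 0.5}, {"dx": 0, "dy": 0, "dz": -0.005, "roll": 0, "jaw": 0.5}, {"dx": 0, "dy": 0, "dz": -0.004, "roll": 0, "jaw": 0.5}, {"dx": 0, "dy": 0, "dz": -0.003, "roll": 0, "jaw": 0.5}, {"dx": 0, "dy": 0, "dz": -0.002, "roll": 0, "jaw": 0.5}, {"dx": 0, "dy": 0, "dz": -0.002, "roll": 0, "jaw": 0.5}, {"dx": 0, "dy": 0, "dz": 0, "roll": 0, "jaw": 0.5}, {"dx": 0, "dy": 0, "dz": 0, "roll": 0, "jaw": 0.5}]' --newtons 15

```text
t: 8.95
eef_pos: [0.486, 0.2751, 0.1557]
ee_rot: [3.141, 0.0, -3.141]
force: [0.4, -0.6, -0.3]
width: 0.056
gripper_force: 15.0
```

No contact yet and about 2–3 mm to go. I'll lower in 1 mm steps until the force shows contact.

>>> servo_tool --moves '[{"dx": 0, "dy": 0, "dz": -0.001, "roll": 0, "jaw": 0.5}, {"dx": 0, "dy": 0, "dz": -0.001, "roll": 0, "jaw": 0.5}, {"dx": 0, "dy": 0, "dz": -0.001, "roll": 0, "jaw": 0.5}, {"dx": 0, "dy": 0, "dz": 0, "roll": 0, "jaw": 0.5}, {"dx": 0, "dy": 0, "dz": 0, "roll": 0, "jaw": 0.5}, {"dx": 0, "dy": 0, "dz": 0, "roll": 0, "jaw": 0.5}, {"dx": 0, "dy": 0, "dz": 0, "roll": 0, "jaw": 0.5}, {"dx": 0, "dy": 0, "dz": 0, "roll": 0, "jaw": 0.5}, {"dx": 0, "dy": 0, "dz": 0, "roll": 0, "jaw": 0.5}, {"dx": 0, "dy": 0, "dz": 0, "roll": 0, "jaw": 0.5}]' --newtons 15

```text
t: 10.2
eef_pos: [0.486, 0.2751, 0.1534]
ee_rot: [3.141, 0.001, -3.141]
force: [-3.4, -1.1, 6.0]
width: 0.0562
gripper_force: 15.0
```

Contact is at TCP z 0.1534. That is exactly 120 mm above the grasp height, so the rim is on the shoulder. I'll press 0.5 mm more, then open.

>>> servo_tool --moves '[{"dx": 0, "dy": 0, "dz": -0.0005, "roll": 0, "jaw": 0.5}, {"dx": 0, "dy": 0, "dz": 0, "roll": 0, "jaw": 0.5}, {"dx": 0, "dy": 0, "dz": 0, "roll": 0, "jaw": 0.5}, {"dx": 0, "dy": 0, "dz": 0, "roll": 0, "jaw": 0.7}, {"dx": 0, "dy": 0, "dz": 0, "roll": 0, "jaw": 0.8}, {"dx": 0, "dy": 0, "dz": 0, "roll": 0, "jaw": 0.9}, {"dx": 0, "dy": 0, "dz": 0, "roll": 0, "jaw": 1}, {"dx": 0, "dy": 0, "dz": 0, "roll": 0, "jaw": 1}, {"dx": 0, "dy": 0, "dz": 0, "roll": 0, "jaw": 1}, {"dx": 0, "dy": 0, "dz": 0, "roll": 0, "jaw": 1}]' --newtons 15

```text
t: 11.45
eef_pos: [0.4859, 0.275, 0.152]
ee_rot: [-3.142, -0.0, -3.141]
force: [0.9, -0.1, -0.4]
width: 0.0875
gripper_force: 0.0
```

>>> servo_tool --moves '[{"dx": 0, "dy": 0, "dz": 0.01, "roll": 0, "jaw": 1}, {"dx": 0, "dy": 0, "dz": 0.02, "roll": 0, "jaw": 1}, {"dx": 0, "dy": 0, "dz": 0.03, "roll": 0, "jaw": 1}, {"dx": 0, "dy": 0, "dz": 0.03, "roll": 0, "jaw": 1}, {"dx": 0, "dy": 0, "dz": 0.03, "roll": 0, "jaw": 1}, {"dx": 0, "dy": 0, "dz": 0.02, "roll": 0, "jaw": 1}, {"dx": 0, "dy": 0, "dz": 0.01, "roll": 0, "jaw": 1}, {"dx": 0, "dy": 0, "dz": 0, "roll": 0, "jaw": 1}, {"dx": 0, "dy": 0, "dz": 0, "roll": 0, "jaw": 1}, {"dx": 0, "dy": 0, "dz": 0, "roll": 0, "jaw": 1}]' --newtons 15

```text
t: 12.7
eef_pos: [0.4857, 0.2748, 0.3011]
ee_rot: [-3.14, -0.001, -3.141]
force: [-0.2, 0.2, -0.1]
width: 0.0879
gripper_force: 0.0
```

Run:
```python
from h import *
im,d,W=cloud("side")
m=(np.hypot(W[...,0]-.488,W[...,1]-.276)<.02)&(W[...,2]>.15)&(W[...,2]<.24)
q=W[m];print("top z",np.percentile(q[:,2],[50,75,90,97]))
save("end.png",cv2.resize(im[130:330,140:420],None,fx=2.8,fy=2.8,interpolation=2))
```

```text
top z [0.19387601 0.19466471 0.1951847  0.1959811 ]
```

View pics/end.png

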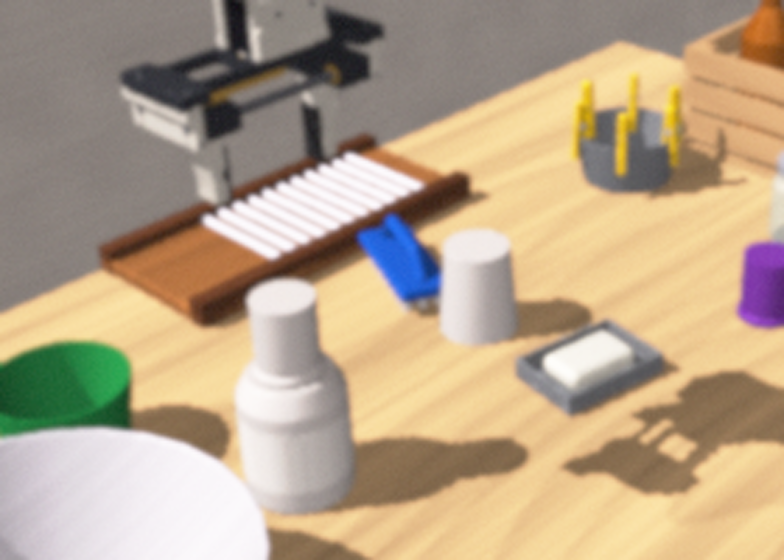

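The cup sits level on the bottle at (282,330). Its top is at about 0.193, against 0.192 expected, and the bottle stands upright.

```bash
python3 -c "
from station import *
print(job_done())"
```

```text
the job is handed in; nothing more can be done
None
```

The dosing cup is back over the bottle's lid with its rim down on the shoulder, the gripper has let go and is clear, the bottle stands upright, and the job was handed in at about 13 s.

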